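# Set the prayer pots out on their saucers

### The job

The washed prayer pots are still piled up in one stack on the green desk: take the stack apart and stand each pot upright in the middle of the saucer of its own material (copper on copper, brass on brass, steel on steel, blue pottery on blue pottery). Set the pots down without dropping them or letting any tip over, leave the saucers where they have been laid out, and do not disturb the glass lamp or the bell that stand among them.

Things in the scene. Friction and masses are not known exactly. Their poses are not given: they have to be found in the camera images.
- copper_pot: Small open pot of copper, reddish metal; 220 g, 64 mm tall, belly 70 mm across with an upright side from 16 to 50 mm above its underside (grip there, from above), narrower mouth. Foot 48 mm across, 4 mm high. It is the bottom pot of the stack and stands on the desk. Origin: centre of its underside, z up; round.
- brass_pot: Small open pot of brass, yellow metal; 180 g, 58 mm tall, belly 62 mm across with an upright side from 16 to 44 mm above its underside (grip there, from above), narrower mouth. Foot 41 mm across, 4 mm high, set loosely 4 mm into the mouth of the pot below: lift straight up. Second from the bottom of the stack, on the copper pot. Origin: centre of its underside, z up; round.
- steel_pot: Small open pot of stainless steel, grey metal; 130 g, 52 mm tall, belly 54 mm across with an upright side from 16 to 38 mm above its underside (grip there, from above), narrower mouth. Foot 34 mm across, 4 mm high, set loosely 4 mm into the mouth of the pot below: lift straight up. Third from the bottom, on the brass pot. Origin: centre of its underside, z up; round.
- blue_pot: Small open pot of deep-blue glazed pottery with a thin white band; 110 g, 48 mm tall, belly 46 mm across with an upright side from 16 to 34 mm above its underside (grip there, from above), narrower mouth. Foot 28 mm across, 4 mm high, set loosely 4 mm into the mouth of the pot below: lift straight up. Top of the stack, on the steel pot. Origin: centre of its underside, z up; round.
- copper_saucer: Loose round saucer of copper, reddish metal, 104 mm in diameter, lying on the desk, empty at the start: the place of the copper pot. Flat floor 74 mm in diameter, 3 mm above the desk, then a flared edge rising to 8 mm. Origin at the centre of its underside, z up; round, so its yaw means nothing.
- brass_saucer: Loose round saucer of brass, yellow metal, 96 mm in diameter, lying on the desk, empty at the start: the place of the brass pot. Flat floor 67 mm in diameter, 3 mm above the desk, then a flared edge rising to 8 mm. Origin at the centre of its underside, z up; round, so its yaw means nothing.
- steel_saucer: Loose round saucer of stainless steel, grey metal, 90 mm in diameter, lying on the desk, empty at the start: the place of the steel pot. Flat floor 60 mm in diameter, 3 mm above the desk, then a flared edge rising to 8 mm. Origin at the centre of its underside, z up; round, so its yaw means nothing.
- blue_saucer: Loose round saucer of deep-blue glazed pottery, 84 mm in diameter, lying on the desk, empty at the start: the place of the blue pot. Flat floor 54 mm in diameter, 3 mm above the desk, then a flared edge rising to 8 mm. Origin at the centre of its underside, z up; round, so its yaw means nothing.
- lamp: Oil lamp: a small brass lamp inside a clear open glass cylinder on a dark wooden disc, 90 mm in diameter, 108 mm tall, 500 g, loose on the desk. To be left alone. Origin at the centre of its underside, z up.
- bell: Brass hand bell standing mouth down, 55 mm in diameter at the mouth, slender upright handle, 109 mm tall, loose on the desk. To be left alone. Origin at the centre of its underside, z up.

How it is judged:
At the end, for the whole second after the job is handed in: Each pot rests upright (0.1 rad) on the floor of the saucer of its own material (underside 1 to 6.5 mm above the saucer's), centred within 12 mm, and is still; every saucer lies flat, and saucers, lamp and bell are within 25 mm of where they started (horizontal distance between copper_pot and copper_saucer below 0.012 m and z of copper_pot in the frame of copper_saucer between 0.001 and 0.0065 m and angle between each of copper_pot, copper_saucer, brass_pot, brass_saucer, steel_pot, steel_saucer, blue_pot, blue_saucer's own z axis and vertical below 0.1 rad and linear speed of each of copper_pot, brass_pot, steel_pot, blue_pot below 0.02 m/s and distance of each of copper_saucer, brass_saucer, steel_saucer, blue_saucer, lamp, bell from where it was at the start of the episode below 0.025 m and horizontal distance between brass_pot and brass_saucer below 0.012 m and z of brass_pot in the frame of brass_saucer between 0.001 and 0.0065 m and horizontal distance between steel_pot and steel_saucer below 0.012 m and z of steel_pot in the frame of steel_saucer between 0.001 and 0.0065 m and horizontal distance between blue_pot and blue_saucer below 0.012 m and z of blue_pot in the frame of blue_saucer between 0.001 and 0.0065 m); the robot touches nothing.
It fails at once if a pot is tipped over (angle between any of copper_pot, brass_pot, steel_pot, blue_pot's own z axis and vertical above 0.7 rad).
It fails at once if a pot is dropped or thrown (it moves faster than 0.7 m/s out of the robot's fingers; a free fall of about 25 mm) ((linear speed of copper_pot above 0.7 m/s and contact force between the fingers and copper_pot below 0.05 N) or (linear speed of brass_pot above 0.7 m/s and contact force between the fingers and brass_pot below 0.05 N) or (linear speed of steel_pot above 0.7 m/s and contact force between the fingers and steel_pot below 0.05 N) or (linear speed of blue_pot above 0.7 m/s and contact force between the fingers and blue_pot below 0.05 N)).
It fails at once if the lamp or the bell is pushed aside (25 mm) or tipped (distance of any of lamp, bell from where it was at the start of the episode above 0.025 m or angle between any of lamp, bell's own z axis and vertical above 0.35 rad).
It also fails if it takes over 112 s, if anything falls off the work surface, if the arm or the gripper's body presses on something with over 40 N, if the wrist force passes 120 N, or if a joint passes its speed limit or range.

### The arm

A 7-joint arm with a two-finger parallel gripper is mounted at the origin on the work surface. World frame = base frame: x ahead of the robot, y to its left, z up, the work surface at z = 0. Lengths are in m, angles in rad, forces in N, time in s.
With the tool pointing down it reaches from about 0.4 to 0.875 m from the base axis. Payload 19.3 kg.
Tool frame: the origin (TCP) lies at the very end of the fingers, on their centre line; the grasp point (between the pads) lies 19 mm behind it; z points along the fingers, y is the line along which they close (so a half turn about z gives the same grasp; the last joint's range is limited). The gripper opens to 85 mm and grips with 20 to 120 N. Pads are 22 mm wide; open, the fingers measure 114 mm over their backs; the gripper's body (76 mm by 85 mm) begins 54 mm behind the grasp point. The pads swing forward as they close: fully open they stand 13 mm farther back than shut.
Start: joints at [1.185, 0.521, -0.036, 1.599, 0.021, 1.021, -0.113], TCP at [0.194, -0.594, 0.231] pointing down, gripper open.
Joint ranges: [-2.91, 2.91], [-0.3, 2.13], [-1.5, 1.42], [0.17, 2.43], [-1.26, 4.41], [0.16, 1.93], [-2.52, 2.52]. Speed limits (rad/s): [1.89, 1.89, 2.39, 2.39, 3.01, 3.01, 3.01].

### API

Orientations are given as [roll, pitch, yaw] about the fixed x, y, z axes, in that order (R = Rz(yaw) Ry(pitch) Rx(roll)).
In Python, from workcell import bot gives the robot as it stands.
- The arm moves only by the shell command python3 -m crank 'ROWS' [FORCE]. ROWS is a JSON object of lists of equal length, an entry for each row: "travel": the shift along the world's x, y, z in cm, a list of three; "turn": the turn, a rotation vector about the world's x, y, z in degrees, a list of three; "gripper": the closure, from 0 (fully open) to 1 (shut). A call has exactly 5 rows; each row is the pose to reach, as a shift and turn from the pose commanded when the call began; what a row does not reach only later rows make up. A row lasts 1/10 s, in which the tool goes at most 50 mm and 8.59 degrees, less where a joint would pass 70% of its speed; a pose out of reach is approached as far as the arm can. A call with a gripper value outside its range is refused whole. The fingers move at their own pace and stop on an object; FORCE is the grip in N (left out, the last holds). Time passes only in rows, so rows that repeat a pose let the fingers close, or fill a call up. It gives the time, the measured TCP pose, the force, the opening and the grip force at its end, in the units of the state.
- bot.observe(): the state, without advancing time (a new reading comes with each control period).
- bot.grab_frame(name): name is "scene" or "top" or "wrist"; returns a dict with "pixels" (384x512x3 uint8, red, green, blue), "fx", "fy", "cx", "cy" (pixels), "dist" ([k1, k2, p1, p2, k3] as OpenCV has them; the pictures are not rectified), "extrinsics" (4x4, takes a point from world to camera coordinates). Camera axes: x right, y down, z forward; pixel columns grow to the right and rows downward; lengths in m; the calibration is good to about 2 mm. A picture is of the moment at which its call begins. There is no depth.
- bot.job_done(): hands the job in; it is judged then, once.
The state is a dict: "clock": time; "qpos": joint angles; "qd": joint speeds; "joint_efforts": joint torques, N m; "position": TCP position; "tool_rot": TCP orientation; "force": force on the tool from outside, world axes, zero at the start; "moment": the same for the moment, N m; "grip_width": finger opening in m; "finger_force": force on a finger pad.
Only numpy, scipy, OpenCV 4.12 (cv2) and the standard library are available. Lean on these libraries where they do the work, as an engineer would, in place of code of your own. Each camera call takes 0.05 s, during which the arm holds its last target. There are 200 camera calls.

## Working session

There is one attempt and no reset: what is moved stays moved. The work goes in short steps, Python scripts to look and compute and a shell command to move; the robot and the scene stay as the last step left them, time stands still between calls to the robot, and variables do not carry over. Pictures are saved under pics/ and viewed, at most 14 in all, crops included, and the job is handed in when it is done.

```bash
ls; mkdir -p pics; cat > h.py <<'E'
import numpy as np, cv2, pickle, sys
def K(f): return np.array([[f['fx'],0,f['cx']],[0,f['fy'],f['cy']],[0,0,1.]])
def ray(f,uv):
    p=cv2.undistortPoints(np.array([[uv]],float),K(f),np.array(f['dist'],float))[0,0]
    E=np.array(f['extrinsics']);R=E[:3,:3];t=E[:3,3]
    return -R.T@t, R.T@np.array([p[0],p[1],1.])
def plane(f,uv,z):
    o,d=ray(f,uv); return o+d*(z-o[2])/d[2]
def proj(f,P):
    E=np.array(f['extrinsics']); r=cv2.Rodrigues(E[:3,:3])[0]
    return cv2.projectPoints(np.array([P],float),r,E[:3,3],K(f),np.array(f['dist'],float))[0][0,0]
def tri(obs):
    A=np.zeros((3,3));b=np.zeros(3)
    for f,uv in obs:
        o,d=ray(f,uv);d=d/np.linalg.norm(d);M=np.eye(3)-np.outer(d,d);A+=M;b+=M@o
    return np.linalg.solve(A,b)
def save(f,n): cv2.imwrite('pics/'+n+'.png',f['pixels'][:,:,::-1]); pickle.dump(f,open(n+'.pkl','wb'))
def load(n): return pickle.load(open(n+'.pkl','rb'))
E
python3 - <<'E'
from h import *
from workcell import bot
for n in('scene','top'):
    f=bot.grab_frame(n);save(f,n+'0');print(n,ray(f,(256,192)))
s=bot.observe();print(s)
E
```

```text
pics
scene (array([0.93048425, 0.35061206, 0.79029312]), array([-0.41858397, -0.42627866, -0.80194733]))
top (array([ 0.42096327, -0.0157581 ,  1.2590379 ]), array([ 0.14251243,  0.0079555 , -0.98981774]))
{'clock': 0.1, 'qpos': array([ 1.1848066 ,  0.52196257, -0.03633774,  1.59991162,  0.02121194,
        1.02111716, -0.11282449]), 'qd': array([-0.00124967, -0.00119043, -0.00025492, -0.00164136,  0.00076486,
        0.00096672,  0.0025869 ]), 'joint_efforts': array([ 4.74570435e-03, -9.28490353e+01,  1.98455192e+00, -3.70532370e+01,
        1.80281710e-02,  5.30918391e-03,  1.78272535e-05]), 'position': array([ 0.19398606, -0.5938293 ,  0.2307922 ]), 'tool_rot': array([-3.14058216e+00,  7.55399791e-05,  3.15768765e-01]), 'force': array([-0.01642931, -0.07790277,  0.347634  ]), 'moment': array([ 0.00307989, -0.03768311,  0.00212654]), 'finger_force': 0.0, 'grip_width': 0.08563685588296428}
```

View pics/top0.png

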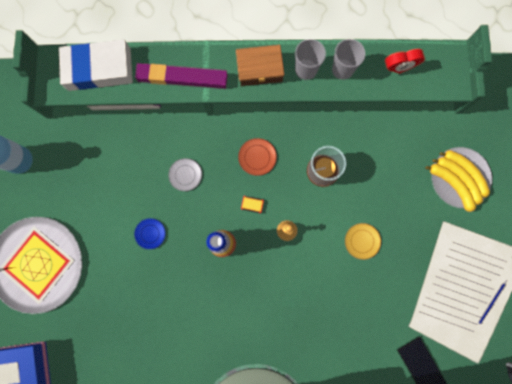

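View pics/scene0.png

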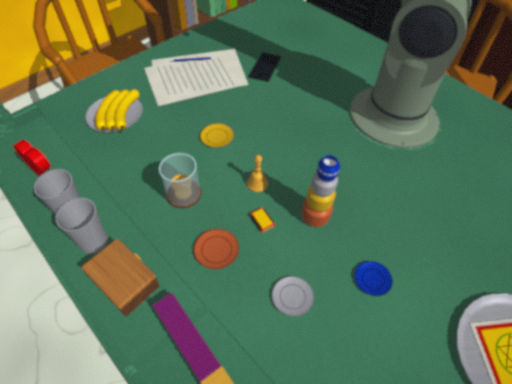

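The top view shows the saucers: copper (258,157), steel (185,174), blue (150,234) and brass (363,241). The stack is at (220,243), the lamp at (326,166), the bell at (288,231), and there is a matchbox at (253,205). In the scene view the stack is at (320,190), copper at (216,248), steel at (292,296), blue at (373,278) and brass at (217,134).

```bash
cat > m.py <<'E'
from h import *
def blob(f,uv,r,col):
    hsv=cv2.cvtColor(f['pixels'],cv2.COLOR_RGB2HSV).astype(int);H,S,V=hsv[...,0],hsv[...,1],hsv[...,2]
    m={'copper':((H<14)|(H>172))&(S>90)&(V>60),'brass':(H>=15)&(H<35)&(S>90)&(V>70),'steel':(S<70)&(V>80),'blue':(H>100)&(H<135)&(S>110)&(V>50)}[col].astype(np.uint8)
    yy,xx=np.mgrid[:384,:512];m[(xx-uv[0])**2+(yy-uv[1])**2>r*r]=0
    m=cv2.morphologyEx(m,cv2.MORPH_CLOSE,np.ones((5,5),np.uint8))
    c=max(cv2.findContours(m,cv2.RETR_EXTERNAL,cv2.CHAIN_APPROX_NONE)[0],key=cv2.contourArea)
    return cv2.fitEllipse(cv2.convexHull(c)),c
E
python3 - <<'E'
from m import *
T,S=load('top0'),load('scene0')
for c,a,b in(('copper',(258,157),(216,248)),('steel',(185,174),(292,296)),('blue',(150,234),(373,278)),('brass',(363,241),(217,134))):
    e1,_=blob(T,a,26,c);e2,_=blob(S,b,30,c)
    print(c,[np.round(x,1) for x in e1[:2]],[np.round(x,1) for x in e2[:2]],tri([(T,e1[0]),(S,e2[0])]).round(4),plane(T,e1[0],.007).round(4)[:2],plane(S,e2[0],.007).round(4)[:2])
for n,f,(u,v) in(('t',T,(220,240)),('s',S,(320,190))):
    p=f['pixels'][v-45:v+45,u-45:u+45,::-1];cv2.imwrite(f'pics/c{n}.png',cv2.resize(p,None,fx=6,fy=6,interpolation=2))
a=cv2.imread('pics/ct.png');b=cv2.imread('pics/cs.png')
cv2.imwrite('pics/c.png',cv2.resize(np.hstack([a,b]),(800,400)))
E
```

```text
copper [array([257.3, 156.4]), array([36.8, 38. ])] [array([215.6, 248.4]), array([39.2, 45. ])] [ 0.7006 -0.0102  0.0054] [ 0.7  -0.01] [ 0.7012 -0.0097]
steel [array([184.9, 174.2]), array([33.7, 35. ])] [array([292.2, 295.7]), array([40.4, 44. ])] [0.6527 0.1888 0.0064] [0.6525 0.1888] [0.653  0.1888]
blue [array([149.7, 233.4]), array([30.9, 31.8])] [array([372.8, 278. ]), array([32.9, 40. ])] [0.4914 0.2827 0.0064] [0.4913 0.2827] [0.4918 0.2826]
brass [array([362.7, 240.8]), array([36.2, 36.9])] [array([216.3, 134.9]), array([24.5, 34.2])] [ 0.4659 -0.2922  0.0062] [ 0.4655 -0.2916] [ 0.4666 -0.2919]
```

View pics/c.png

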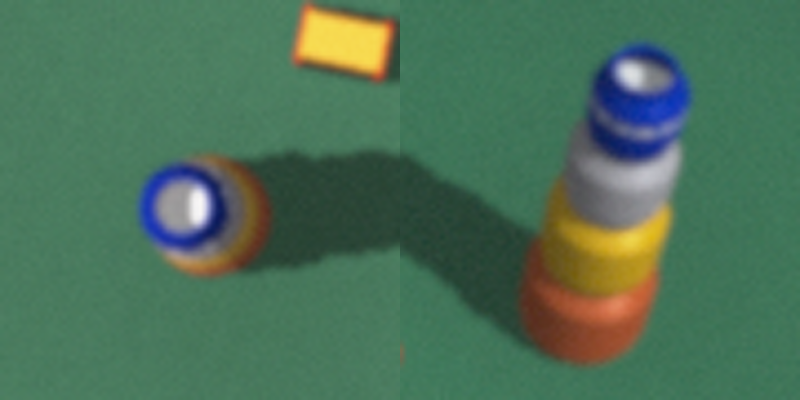

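The crop shows the stack standing straight, with the blue mouth centred at about (216.4,241.4) in top and (330,161.7) in scene.

```bash
python3 - <<'E'
from m import *
T,S=load('top0'),load('scene0')
e,_=blob(T,(217,241),14,'blue')
print(e)
print(tri([(T,(216.4,241.4)),(S,(330,161.7))]).round(4),plane(T,e[0],.2).round(4))
# lateral edges of each belly in scene (crop px): left,right at row
rows={'blue':(589,690,104,.198),'steel':(565,681,165,.148),'brass':(544,672,232,.092),'copper':(522,660,300,.033)}
for n,(l,r,v,z) in rows.items():
    g=lambda u:(275+(u-400)/4.444,145+v/4.444)
    c=plane(S,g((l+r)/2),z);print(n,c.round(4))
# base of copper, top: circle outline centre
print('copper top circ',plane(T,(175+209/4.444,195+217/4.444),.033).round(4), S['extrinsics'][:3], ray(T,(256,192))[0])
for nm,uv in (('bell',(288,228)),('lamp',(326,172)),('box',(253,205))): print(nm,plane(T,uv,.02).round(3))
E
```

```text
((215.27195739746094, 241.26217651367188), (19.125953674316406, 19.72288703918457), 94.15155792236328)
[0.4604 0.0839 0.2047] [0.4613 0.0863 0.2   ]
blue [0.4702 0.0918 0.198 ]
steel [0.467  0.0897 0.148 ]
brass [0.4654 0.0905 0.092 ]
copper [0.4671 0.0922 0.033 ]
copper top circ [0.4608 0.0846 0.033 ] [[-0.73290927  0.68014565  0.01568119  0.43110052]
 [ 0.54091087  0.59654317 -0.59291793 -0.24388532]
 [-0.41262506 -0.42607292 -0.8051102   1.16960047]] [ 0.42096327 -0.0157581   1.2590379 ]
bell [ 0.502 -0.09   0.02 ]
lamp [ 0.652 -0.196  0.02 ]
box [0.564 0.003 0.02 ]
```

```bash
python3 -m crank '{"travel":[[3,3,2],[6,7,4],[9,11,6],[12,15,8],[14,18,10]],"turn":[[0,0,0],[0,0,0],[0,0,0],[0,0,0],[0,0,0]],"gripper":[0,0,0,0,0]}' 40
python3 -m crank '{"travel":[[2,4,0],[4,8,0],[6,12,0],[8,16,0],[9,20,0]],"turn":[[0,0,0],[0,0,0],[0,0,0],[0,0,0],[0,0,0]],"gripper":[0,0,0,0,0]}'
```

```text
clock: 0.6
position: [0.3335, -0.414, 0.3303]
tool_rot: [-3.141, 0.0, 0.316]
force: [1.0, -1.8, -0.9]
grip_width: 0.0854
finger_force: 0.0
clock: 1.1
position: [0.4237, -0.214, 0.3299]
tool_rot: [-3.141, -0.0, 0.317]
force: [1.1, -1.0, -0.5]
grip_width: 0.0853
finger_force: 0.0
```

```bash
python3 -m crank '{"travel":[[1,4,0],[2,8,0],[3,12,0],[3.7,16,0],[3.7,20,0]],"turn":[[0,0,-4],[0,0,-8],[0,0,-12],[0,0,-16],[0,0,-18]],"gripper":[0,0,0,0,0]}'
python3 -m crank '{"travel":[[0,2,0],[0,4,0],[0,4,0],[0,4,0],[0,4,0]],"turn":[[0,0,0],[0,0,0],[0,0,0],[0,0,0],[0,0,0]],"gripper":[0,0,0,0,0]}'
python3 - <<'E'
from h import *
from workcell import bot
f=bot.grab_frame('wrist');save(f,'w1');print(ray(f,(256,192)),bot.observe()['position'])
E
python3 -m crank '{"travel":[[0,3,0],[0,5.9,0],[0,5.9,0],[0,5.9,0],[0,5.9,0]],"turn":[[0,0,0],[0,0,0],[0,0,0],[0,0,0],[0,0,0]],"gripper":[0,0,0,0,0]}'
python3 - <<'E'
from h import *
from workcell import bot
f=bot.grab_frame('wrist');save(f,'w2');print(ray(f,(256,192)),bot.observe()['position'])
a=np.hstack([cv2.imread('pics/w1.png'),cv2.imread('pics/w2.png')]);cv2.imwrite('pics/w12.png',cv2.resize(a,(800,300)))
E
```

```text
clock: 1.6
position: [0.4599, -0.0143, 0.3299]
tool_rot: [-3.141, 0.0, -0.001]
force: [0.5, -0.7, 0.9]
grip_width: 0.0852
finger_force: 0.0
clock: 2.1
position: [0.4597, 0.0231, 0.3299]
tool_rot: [3.141, 0.0, 0.001]
force: [0.0, 0.0, 0.0]
grip_width: 0.0852
finger_force: 0.0
(array([0.54064295, 0.02288523, 0.47390084]), array([-0.30176707, -0.01644824, -0.95345763])) [0.45971661 0.02304398 0.32996198]
clock: 2.65
position: [0.4598, 0.0817, 0.33]
tool_rot: [3.141, 0.0, 0.0]
force: [-0.0, 0.5, -0.2]
grip_width: 0.0856
finger_force: 0.0
(array([0.54076181, 0.08152823, 0.47395236]), array([-0.30165459, -0.01643792, -0.9534934 ])) [0.4597886  0.08178728 0.33000547]
```

View pics/w12.png

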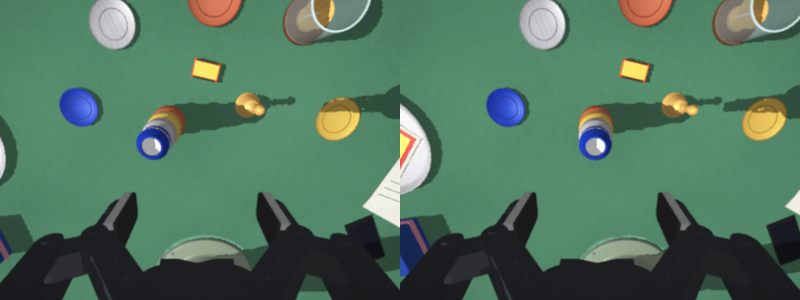

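Wrist views: the blue mouth is at about (193,187) in w1 and (253,187) in w2.

```bash
python3 - <<'E'
from m import *
T,S=load('top0'),load('scene0');A,B=load('w1'),load('w2')
obs=[]
for f,uv,r in((A,(193,187),13),(B,(253,187),13),(T,(216.4,241.4),8),(S,(330,161.7),9)):
    yy,xx=np.mgrid[:384,:512];hsv=cv2.cvtColor(f['pixels'],cv2.COLOR_RGB2HSV)
    m=((hsv[...,1]<90)&(hsv[...,2]>60)&((xx-uv[0])**2+(yy-uv[1])**2<r*r)).astype(np.uint8)
    n,l,st,c=cv2.connectedComponentsWithStats(m);i=1+st[1:,4].argmax()
    cc=max(cv2.findContours((l==i).astype(np.uint8),0,1)[0],key=cv2.contourArea);e=cv2.fitEllipse(cc)
    print(np.round(e[0],1),np.round(e[1],1));obs.append((f,e[0]))
print('wrist',tri(obs[:2]).round(4),'all',tri(obs).round(4),'ts',tri(obs[2:]).round(4))
for f,uv in obs: print(plane(f,uv,.208).round(4))
for c,x in(('copper',(.7006,-.0102)),('steel',(.6527,.1888)),('blue',(.4914,.2827)),('brass',(.4659,-.2922))):
  o=[]
  for f in(A,B):
    p=proj(f,(*x,.007))
    if 30<p[0]<482 and 30<p[1]<354:
        e,_=blob(f,p,38,c);o.append((f,e[0]));print(c,plane(f,e[0],.007).round(4))
  if len(o)==2: print('   tri',tri(o).round(4))
E
```

```text
[193.2 187.5] [21.7 24.5]
[251.1 187.4] [21.3 22.2]
[215.8 241. ] [10.7 11.4]
[329.  161.5] [ 6.9 11.7]
wrist [0.464  0.082  0.2161] all [0.4615 0.0836 0.2064] ts [0.4619 0.084  0.2061]
[0.4615 0.0839 0.208 ]
[0.4617 0.0821 0.208 ]
[0.4616 0.0843 0.208 ]
[0.4638 0.0844 0.208 ]
steel [0.6553 0.1885 0.007 ]
steel [0.6552 0.188  0.007 ]
   tri [0.6543 0.1871 0.0108]
blue [0.4928 0.2832 0.007 ]
blue [0.4928 0.2828 0.007 ]
   tri [0.4931 0.2818 0.0095]
brass [ 0.4663 -0.294   0.007 ]
brass [ 0.4663 -0.2943  0.007 ]
   tri [ 0.4667 -0.292   0.01  ]
```

```bash
python3 -m crank '{"travel":[[0.2,0.2,-3],[0.2,0.2,-7],[0.2,0.2,-11],[0.2,0.2,-14.5],[0.2,0.2,-16.4]],"turn":[[0,0,0],[0,0,0],[0,0,0],[0,0,0],[0,0,0]],"gripper":[0,0,0,0,0]}' 40
python3 -m crank '{"travel":[[0,0,0],[0,0,0],[0,0,0],[0,0,0],[0,0,0]],"turn":[[0,0,0],[0,0,0],[0,0,0],[0,0,0],[0,0,0]],"gripper":[0.2,0.4,0.6,1,1]}'
python3 -m crank '{"travel":[[0,0,0],[0,0,0],[0,0,0],[0,0,0],[0,0,0]],"turn":[[0,0,0],[0,0,0],[0,0,0],[0,0,0],[0,0,0]],"gripper":[1,1,1,1,1]}'
```

```text
clock: 3.2
position: [0.4607, 0.0837, 0.1636]
tool_rot: [3.141, 0.003, 0.0]
force: [-0.3, -0.5, 0.2]
grip_width: 0.0855
finger_force: 0.0
clock: 3.7
position: [0.4626, 0.0848, 0.1674]
tool_rot: [-3.141, -0.003, 0.001]
force: [0.3, -1.7, 9.2]
grip_width: 0.0443
finger_force: 40.5
clock: 4.2
position: [0.4626, 0.0848, 0.1674]
tool_rot: [-3.141, -0.003, 0.001]
force: [-0.4, -1.6, 9.1]
grip_width: 0.0447
finger_force: 40.5
```

```bash
python3 -m crank '{"travel":[[0,0,0.5],[0,0,1],[0,0,2],[0,0,3.5],[0,0,5]],"turn":[[0,0,0],[0,0,0],[0,0,0],[0,0,0],[0,0,0]],"gripper":[1,1,1,1,1]}'
python3 - <<'E'
from h import *
from workcell import bot
f=bot.grab_frame('scene');save(f,'s2');w=bot.grab_frame('wrist');save(w,'w3');bot
p=cv2.resize(f['pixels'][80:240,230:400,::-1],(425,400));q=cv2.resize(w['pixels'][:,:,::-1],(375,281))
q=np.vstack([q,np.zeros((119,375,3),np.uint8)]);cv2.imwrite('pics/p1.png',np.hstack([p,q]))
E
```

```text
clock: 4.7
position: [0.4617, 0.085, 0.2173]
tool_rot: [-3.141, -0.0, 0.002]
force: [0.9, -0.3, -1.8]
grip_width: 0.0445
finger_force: 41.0
```

View pics/p1.png

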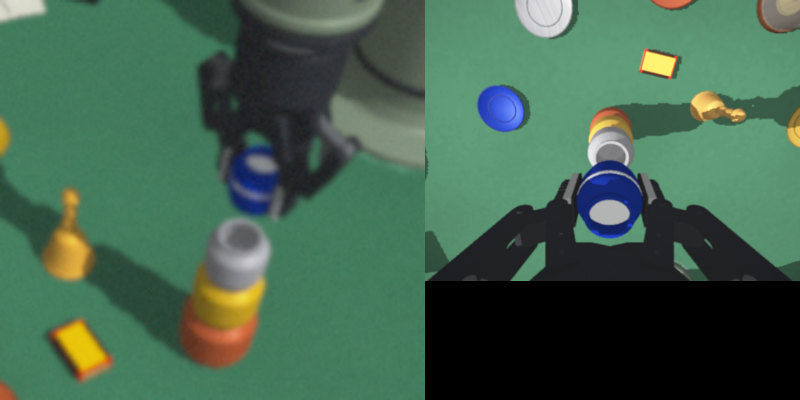

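The blue pot came out cleanly and hangs upright. The other three stand undisturbed.

```bash
python3 -m crank '{"travel":[[0.5,3,0],[1.2,7,0],[2,11.5,0],[2.6,16,0],[3,19.8,0]],"turn":[[0,0,0],[0,0,0],[0,0,0],[0,0,0],[0,0,0]],"gripper":[1,1,1,1,1]}'
python3 -m crank '{"travel":[[0,0,-3],[0,0,-7],[0,0,-11],[0,0,-15],[0,0,-18]],"turn":[[0,0,0],[0,0,0],[0,0,0],[0,0,0],[0,0,0]],"gripper":[1,1,1,1,1]}'
python3 -m crank '{"travel":[[0,0,-0.5],[0,0,-1],[0,0,-1.5],[0,0,-2],[0,0,-2.4]],"turn":[[0,0,0],[0,0,0],[0,0,0],[0,0,0],[0,0,0]],"gripper":[1,1,1,1,1]}'
python3 - <<'E'
from m import *
from workcell import bot
f=bot.grab_frame('wrist');save(f,'w4');t=bot.grab_frame('top');save(t,'t4')
p=cv2.resize(t['pixels'][190:280,100:220,::-1],(400,300));cv2.imwrite('pics/p2.png',np.hstack([p,cv2.resize(f['pixels'][:,:,::-1],(400,300))]))
E
```

```text
clock: 5.3
position: [0.4915, 0.2853, 0.2158]
tool_rot: [-3.141, 0.0, 0.002]
force: [0.2, -0.8, -0.7]
grip_width: 0.0447
finger_force: 41.1
clock: 5.8
position: [0.4909, 0.2823, 0.0335]
tool_rot: [3.141, 0.002, 0.002]
force: [0.4, 0.6, -1.4]
grip_width: 0.0446
finger_force: 41.1
clock: 6.3
position: [0.4922, 0.2831, 0.0126]
tool_rot: [-3.141, -0.001, 0.001]
force: [-0.2, -0.1, -1.0]
grip_width: 0.0445
finger_force: 41.4
```

View pics/p2.png

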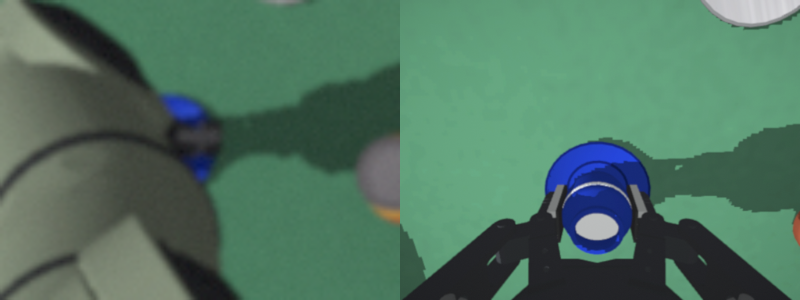

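The blue pot hangs centred over the blue saucer in the wrist view.

```bash
python3 -m crank '{"travel":[[0,0,-0.1],[0,0,-0.2],[0,0,-0.3],[0,0,-0.35],[0,0,-0.4]],"turn":[[0,0,0],[0,0,0],[0,0,0],[0,0,0],[0,0,0]],"gripper":[1,1,1,1,1]}'
python3 -m crank '{"travel":[[0,0,-0.05],[0,0,-0.05],[0,0,-0.1],[0,0,-0.1],[0,0,-0.1]],"turn":[[0,0,0],[0,0,0],[0,0,0],[0,0,0],[0,0,0]],"gripper":[1,1,1,1,1]}'
```

```text
clock: 6.9
position: [0.4918, 0.2829, 0.0085]
tool_rot: [3.142, -0.0, 0.001]
force: [-5.3, -3.3, 17.7]
grip_width: 0.0442
finger_force: 43.1
clock: 7.4
position: [0.4919, 0.2829, 0.0084]
tool_rot: [3.141, -0.001, 0.001]
force: [-7.9, -5.7, 29.9]
grip_width: 0.0446
finger_force: 44.2
```

```bash
python3 -m crank '{"travel":[[0,0,0.1],[0,0,0.15],[0,0,0.15],[0,0,0.15],[0,0,0.15]],"turn":[[0,0,0],[0,0,0],[0,0,0],[0,0,0],[0,0,0]],"gripper":[1,1,0.45,0.2,0]}'
python3 -m crank '{"travel":[[0,0,0],[0,0,0],[0,0,1],[0,0,3],[0,0,6]],"turn":[[0,0,0],[0,0,0],[0,0,0],[0,0,0],[0,0,0]],"gripper":[0,0,0,0,0]}'
python3 -m crank '{"travel":[[0,0,4],[0,0,8.5],[0,0,13],[0,0,17],[0,0,20]],"turn":[[0,0,0],[0,0,0],[0,0,0],[0,0,0],[0,0,0]],"gripper":[0,0,0,0,0]}'
python3 -m crank '{"travel":[[-0.6,-4,0],[-1.3,-8.5,0],[-2,-13,0],[-2.6,-17,0],[-3,-19.9,0]],"turn":[[0,0,0],[0,0,0],[0,0,0],[0,0,0],[0,0,0]],"gripper":[0,0,0,0,0]}'
python3 -m crank '{"travel":[[0,0,0],[0,0,0],[0,0,0],[0,0,0],[0,0,0]],"turn":[[0,0,0],[0,0,0],[0,0,0],[0,0,0],[0,0,0]],"gripper":[0,0,0,0,0]}'
python3 - <<'E'
from m import *
from workcell import bot
f=bot.grab_frame('wrist');save(f,'w5');t=bot.grab_frame('top');save(t,'t5');s=bot.grab_frame('scene');save(s,'s5');print(bot.observe()['position'])
p=lambda f:cv2.resize(f['pixels'][:,:,::-1],(400,300));cv2.imwrite('pics/p3.png',np.hstack([p(s),p(f)]))
E
```

```text
clock: 7.9
position: [0.4917, 0.2829, 0.0084]
tool_rot: [3.142, 0.0, 0.002]
force: [0.3, 0.1, -0.7]
grip_width: 0.0741
finger_force: 0.0
clock: 8.4
position: [0.491, 0.2826, 0.0688]
tool_rot: [3.141, 0.002, 0.002]
force: [0.3, -0.6, 0.0]
grip_width: 0.0855
finger_force: 0.0
clock: 8.9
position: [0.4918, 0.2831, 0.2722]
tool_rot: [-3.14, -0.002, 0.002]
force: [1.3, 1.0, -0.7]
grip_width: 0.0853
finger_force: 0.0
clock: 9.4
position: [0.4609, 0.0814, 0.2694]
tool_rot: [3.141, -0.001, 0.0]
force: [1.2, 1.5, 0.2]
grip_width: 0.0853
finger_force: 0.0
clock: 9.9
position: [0.4617, 0.0847, 0.2685]
tool_rot: [-3.141, 0.0, 0.003]
force: [0.3, 0.4, 0.4]
grip_width: 0.0857
finger_force: 0.0
[0.46170935 0.08425184 0.26846236]
```

View pics/p3.png

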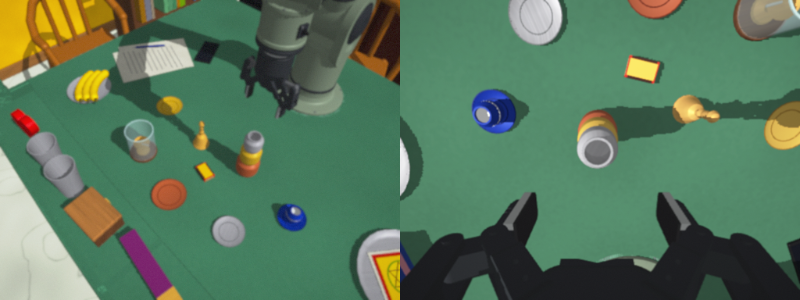

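Blue stands upright in its saucer. The steel mouth is at about (255,193) in the wrist view and (325,177) in scene.

```bash
cat > mouth.py <<'E'
from m import *
def mouth(f,uv,r,col):
    "ellipse of the dark/grey mouth disc inside its rim: darkest-vs-rim by Otsu inside a circle"
    g=cv2.GaussianBlur(cv2.cvtColor(f['pixels'],cv2.COLOR_RGB2GRAY),(3,3),0)
    yy,xx=np.mgrid[:384,:512];inn=(xx-uv[0])**2+(yy-uv[1])**2<r*r
    th,_=cv2.threshold(g[inn].reshape(-1,1),0,255,cv2.THRESH_OTSU)
    m=((g<th)&inn).astype(np.uint8);n,l,st,c=cv2.connectedComponentsWithStats(m)
    i=1+st[1:,4].argmax();cc=max(cv2.findContours((l==i).astype(np.uint8),0,1)[0],key=cv2.contourArea)
    return cv2.fitEllipse(cc)
E
python3 - <<'E'
from mouth import *
W,T,S=load('w5'),load('t5'),load('s5')
a=mouth(W,(254.7,193),20,'');b=mouth(S,(325,176.6),9,'');print(a,b)
print(tri([(W,a[0]),(S,b[0])]).round(4),plane(W,a[0],.164).round(4),plane(S,b[0],.164).round(4))
for f,n in((W,'w'),(T,'t'),(S,'s')):
    p=proj(f,(.492,.283,.05))
    e,_=blob(f,proj(f,(.492,.283,.007)),40 if n=='w' else 30,'blue');print(n,'blue saucer',plane(f,e[0],.007).round(4))
    for c,x in(('copper',(.7006,-.0102)),('steel',(.6527,.1888)),('brass',(.4659,-.2922))):
        p=proj(f,(*x,.007))
        if 30<p[0]<482 and 30<p[1]<354: e,_=blob(f,p,45 if n=='w' else 27,c);print(c,plane(f,e[0],.007).round(4))
E
```

```text
((252.27076721191406, 194.8238067626953), (30.114900588989258, 31.96963119506836), 82.0865478515625) ((325.2593994140625, 174.91580200195312), (11.144835472106934, 17.175554275512695), 71.55200958251953)
[0.4612 0.0832 0.1619] [0.4611 0.0839 0.164 ] [0.4635 0.0835 0.164 ]
w blue saucer [0.4928 0.2835 0.007 ]
t blue saucer [0.4842 0.3099 0.007 ]
copper [ 0.7    -0.0101  0.007 ]
steel [0.6366 0.1833 0.007 ]
brass [ 0.4653 -0.2911  0.007 ]
s blue saucer [0.4917 0.2831 0.007 ]
copper [ 0.7011 -0.0096  0.007 ]
steel [0.6529 0.1887 0.007 ]
brass [ 0.4659 -0.2914  0.007 ]
```

```bash
python3 -m crank '{"travel":[[0,0,-3],[0,0,-7],[0,0,-11],[0,0,-14],[0,0,-15]],"turn":[[0,0,0],[0,0,0],[0,0,0],[0,0,0],[0,0,0]],"gripper":[0,0,0,0,0]}'
python3 -m crank '{"travel":[[0,0,0],[0,0,0],[0,0,0],[0,0,0],[0,0,0]],"turn":[[0,0,0],[0,0,0],[0,0,0],[0,0,0],[0,0,0]],"gripper":[0.1,0.2,0.4,1,1]}'
python3 -m crank '{"travel":[[0,0,0.3],[0,0,0.8],[0,0,1.8],[0,0,3.3],[0,0,5.5]],"turn":[[0,0,0],[0,0,0],[0,0,0],[0,0,0],[0,0,0]],"gripper":[1,1,1,1,1]}'
```

```text
clock: 10.55
position: [0.4604, 0.0838, 0.1162]
tool_rot: [3.141, 0.004, 0.002]
force: [0.3, -0.2, 0.6]
grip_width: 0.0856
finger_force: 0.0
clock: 11.05
position: [0.4627, 0.084, 0.1201]
tool_rot: [-3.141, -0.003, 0.001]
force: [-1.2, -1.9, 10.1]
grip_width: 0.0529
finger_force: 39.9
clock: 11.55
position: [0.4613, 0.0839, 0.1744]
tool_rot: [3.142, 0.001, 0.002]
force: [-0.5, -0.5, -0.7]
grip_width: 0.0523
finger_force: 42.2
```

```bash
python3 -m crank '{"travel":[[3,1.6,0.5],[7,3.8,1],[11.5,6.2,1],[15.8,8.5,1],[19.1,10.4,1]],"turn":[[0,0,0],[0,0,0],[0,0,0],[0,0,0],[0,0,0]],"gripper":[1,1,1,1,1]}'
python3 -m crank '{"travel":[[0,0,-2],[0,0,-5],[0,0,-9],[0,0,-13],[0,0,-15]],"turn":[[0,0,0],[0,0,0],[0,0,0],[0,0,0],[0,0,0]],"gripper":[1,1,1,1,1]}'
python3 -m crank '{"travel":[[0,0,-0.4],[0,0,-0.8],[0,0,-1.2],[0,0,-1.5],[0,0,-1.5]],"turn":[[0,0,0],[0,0,0],[0,0,0],[0,0,0],[0,0,0]],"gripper":[1,1,1,1,1]}'
```

```text
clock: 12.05
position: [0.6547, 0.1892, 0.1845]
tool_rot: [-3.141, -0.001, 0.002]
force: [-0.2, 0.4, -0.6]
grip_width: 0.0528
finger_force: 42.2
clock: 12.55
position: [0.6513, 0.1874, 0.031]
tool_rot: [3.141, 0.003, 0.002]
force: [-0.2, -0.2, -0.9]
grip_width: 0.0529
finger_force: 42.4
clock: 13.05
position: [0.6529, 0.188, 0.0191]
tool_rot: [-3.141, -0.001, 0.002]
force: [-0.3, 0.8, -0.9]
grip_width: 0.053
finger_force: 42.4
```

Within 1 mm of the saucer centre in x and y; now to contact (about 0.009).

```bash
python3 -m crank '{"travel":[[0,0,-0.3],[0,0,-0.6],[0,0,-0.8],[0,0,-0.9],[0,0,-0.95]],"turn":[[0,0,0],[0,0,0],[0,0,0],[0,0,0],[0,0,0]],"gripper":[1,1,1,1,1]}'
python3 -m crank '{"travel":[[0,0,-0.05],[0,0,-0.1],[0,0,-0.1],[0,0,-0.1],[0,0,-0.1]],"turn":[[0,0,0],[0,0,0],[0,0,0],[0,0,0],[0,0,0]],"gripper":[1,1,1,1,1]}'
```

```text
clock: 13.55
position: [0.6526, 0.1879, 0.0093]
tool_rot: [3.141, 0.0, 0.002]
force: [-5.3, -1.8, 11.2]
grip_width: 0.0524
finger_force: 43.6
clock: 14.05
position: [0.6527, 0.1879, 0.0092]
tool_rot: [3.141, 0.0, 0.001]
force: [-8.5, -2.3, 18.4]
grip_width: 0.0526
finger_force: 44.5
```

```bash
python3 -m crank '{"travel":[[0,0,0.1],[0,0,0.1],[0,0,0.1],[0,0,0.1],[0,0,0.1]],"turn":[[0,0,0],[0,0,0],[0,0,0],[0,0,0],[0,0,0]],"gripper":[1,1,0.3,0.15,0]}'
python3 -m crank '{"travel":[[0,0,0],[0,0,0],[0,0,1],[0,0,3],[0,0,6]],"turn":[[0,0,0],[0,0,0],[0,0,0],[0,0,0],[0,0,0]],"gripper":[0,0,0,0,0]}'
python3 -m crank '{"travel":[[0,0,4],[0,0,8],[0,0,12],[-2,-1,15],[-5,-2.7,16]],"turn":[[0,0,0],[0,0,0],[0,0,0],[0,0,0],[0,0,0]],"gripper":[0,0,0,0,0]}'
python3 -m crank '{"travel":[[-4,-2.2,0],[-8,-4.4,0],[-12,-6.5,0],[-14.1,-7.7,0],[-14.1,-7.7,0]],"turn":[[0,0,0],[0,0,0],[0,0,0],[0,0,0],[0,0,0]],"gripper":[0,0,0,0,0]}'
python3 - <<'E'
from m import *
from workcell import bot
f=bot.grab_frame('wrist');save(f,'w6');s=bot.grab_frame('scene');save(s,'s6');t=bot.grab_frame('top');save(t,'t6');print(bot.observe()['position'])
p=lambda f:cv2.resize(f['pixels'][:,:,::-1],(400,300));cv2.imwrite('pics/p4.png',np.hstack([p(s),p(f)]))
E
```

```text
clock: 14.55
position: [0.6527, 0.1879, 0.0089]
tool_rot: [-3.142, 0.0, 0.002]
force: [-0.3, -0.7, 0.6]
grip_width: 0.0838
finger_force: 0.0
clock: 15.05
position: [0.6519, 0.1878, 0.0691]
tool_rot: [3.141, 0.002, 0.002]
force: [0.2, -0.7, -0.5]
grip_width: 0.0854
finger_force: 0.0
clock: 15.55
position: [0.6036, 0.162, 0.2327]
tool_rot: [-3.14, -0.005, 0.002]
force: [0.0, -0.1, -0.2]
grip_width: 0.0857
finger_force: 0.0
clock: 16.05
position: [0.4596, 0.0821, 0.2302]
tool_rot: [3.14, -0.001, 0.0]
force: [0.3, 0.7, 0.5]
grip_width: 0.0851
finger_force: 0.0
[0.46236061 0.08430358 0.2297186 ]
```

View pics/p4.png

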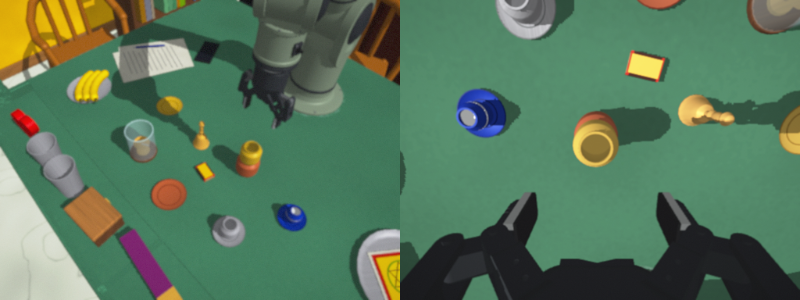

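Steel now stands in its saucer too. The brass mouth is at about (253,191) in the wrist view and (322,189) in scene.

```bash
python3 - <<'E'
from mouth import *
W,S=load('w6'),load('s6')
a=mouth(W,(253,191),24,'');b=mouth(S,(322,188),11,'');print(a,b)
print(tri([(W,a[0]),(S,b[0])]).round(4),plane(W,a[0],.116).round(4),plane(S,b[0],.116).round(4))
E
```

```text
((249.89894104003906, 189.44866943359375), (35.16304397583008, 36.572513580322266), 78.61711120605469) ((321.3199768066406, 186.21395874023438), (16.765268325805664, 20.473644256591797), 73.12486267089844)
[0.4653 0.083  0.1257] [0.4617 0.0836 0.116 ] [0.4592 0.0786 0.116 ]
```

```bash
python3 -m crank '{"travel":[[0,0,-3],[0,0,-7],[0,0,-11],[0,0,-15],[0,0,-16.4]],"turn":[[0,0,0],[0,0,0],[0,0,0],[0,0,0],[0,0,0]],"gripper":[0,0,0,0,0]}'
python3 -m crank '{"travel":[[0,0,0],[0,0,0],[0,0,0],[0,0,0],[0,0,0]],"turn":[[0,0,0],[0,0,0],[0,0,0],[0,0,0],[0,0,0]],"gripper":[0.1,0.2,0.3,1,1]}'
python3 -m crank '{"travel":[[0,0,0.3],[0,0,0.8],[0,0,1.8],[0,0,4],[0,0,8]],"turn":[[0,0,0],[0,0,0],[0,0,0],[0,0,0],[0,0,0]],"gripper":[1,1,1,1,1]}'
```

```text
clock: 16.7
position: [0.4608, 0.0844, 0.0617]
tool_rot: [3.141, 0.004, 0.003]
force: [-0.5, 0.9, 0.8]
grip_width: 0.0853
finger_force: 0.0
clock: 17.2
position: [0.4626, 0.0842, 0.066]
tool_rot: [-3.141, -0.002, 0.001]
force: [-0.7, 1.1, 8.5]
grip_width: 0.0609
finger_force: 44.4
clock: 17.7
position: [0.4604, 0.0837, 0.1451]
tool_rot: [3.141, 0.003, 0.002]
force: [0.3, -0.9, -1.7]
grip_width: 0.0605
finger_force: 44.1
```

```bash
python3 -m crank '{"travel":[[0,0,3],[0,0,6],[0,0,8],[0,-2,8],[0,-5,8]],"turn":[[0,0,0],[0,0,0],[0,0,0],[0,0,0],[0,0,0]],"gripper":[1,1,1,1,1]}'
python3 -m crank '{"travel":[[0,-4,0],[0,-8,0],[0,-12,0],[0,-16,0],[0,-20,0]],"turn":[[0,0,0],[0,0,0],[0,0,0],[0,0,0],[0,0,0]],"gripper":[1,1,1,1,1]}'
python3 -m crank '{"travel":[[0.1,-4,0],[0.2,-8,0],[0.3,-11,0],[0.4,-12.7,0],[0.4,-12.7,0]],"turn":[[0,0,0],[0,0,0],[0,0,0],[0,0,0],[0,0,0]],"gripper":[1,1,1,1,1]}'
python3 -m crank '{"travel":[[0,0,-3],[0,0,-7],[0,0,-11],[0,0,-15],[0,0,-18.5]],"turn":[[0,0,0],[0,0,0],[0,0,0],[0,0,0],[0,0,0]],"gripper":[1,1,1,1,1]}'
python3 -m crank '{"travel":[[0,0,-0.5],[0,0,-1],[0,0,-1.5],[0,0,-2],[0,0,-2]],"turn":[[0,0,0],[0,0,0],[0,0,0],[0,0,0],[0,0,0]],"gripper":[1,1,1,1,1]}'
```

```text
clock: 18.2
position: [0.4618, 0.0346, 0.2265]
tool_rot: [-3.141, -0.002, 0.004]
force: [1.4, -0.8, -2.4]
grip_width: 0.0605
finger_force: 44.3
clock: 18.7
position: [0.4613, -0.1676, 0.226]
tool_rot: [-3.142, -0.001, 0.002]
force: [1.0, 0.4, -1.0]
grip_width: 0.061
finger_force: 44.3
clock: 19.2
position: [0.4652, -0.2948, 0.2253]
tool_rot: [3.141, -0.0, -0.001]
force: [-0.8, 0.5, -0.9]
grip_width: 0.061
finger_force: 44.2
clock: 19.7
position: [0.4659, -0.2913, 0.0388]
tool_rot: [-3.14, -0.0, 0.003]
force: [0.9, -0.6, -1.1]
grip_width: 0.0608
finger_force: 44.3
clock: 20.2
position: [0.466, -0.2932, 0.0205]
tool_rot: [3.141, -0.001, 0.002]
force: [-0.6, 1.2, -0.9]
grip_width: 0.0608
finger_force: 44.5
```

```bash
python3 -m crank '{"travel":[[0,0,-0.3],[0,0,-0.6],[0,0,-0.8],[0,0,-1],[0,0,-1.1]],"turn":[[0,0,0],[0,0,0],[0,0,0],[0,0,0],[0,0,0]],"gripper":[1,1,1,1,1]}'
python3 -m crank '{"travel":[[0,0,-0.05],[0,0,-0.1],[0,0,-0.1],[0,0,-0.1],[0,0,-0.1]],"turn":[[0,0,0],[0,0,0],[0,0,0],[0,0,0],[0,0,0]],"gripper":[1,1,1,1,1]}'
```

```text
clock: 20.7
position: [0.4658, -0.2931, 0.009]
tool_rot: [-3.142, 0.0, 0.002]
force: [-4.5, 2.9, 24.1]
grip_width: 0.0604
finger_force: 47.3
clock: 21.2
position: [0.4657, -0.2931, 0.009]
tool_rot: [3.141, -0.0, 0.001]
force: [-7.6, 3.7, 22.9]
grip_width: 0.0609
finger_force: 47.3
```

```bash
python3 -m crank '{"travel":[[0,0,0.1],[0,0,0.1],[0,0,0.1],[0,0,0.1],[0,0,0.1]],"turn":[[0,0,0],[0,0,0],[0,0,0],[0,0,0],[0,0,0]],"gripper":[1,1,0.2,0.1,0]}'
python3 -m crank '{"travel":[[0,0,0],[0,0,0],[0,0,1],[0,0,3],[0,0,6]],"turn":[[0,0,0],[0,0,0],[0,0,0],[0,0,0],[0,0,0]],"gripper":[0,0,0,0,0]}'
python3 -m crank '{"travel":[[0,0,4],[0,0,8],[0,0,12],[0,1.5,14],[0,4.7,14]],"turn":[[0,0,0],[0,0,0],[0,0,0],[0,0,0],[0,0,0]],"gripper":[0,0,0,0,0]}'
python3 -m crank '{"travel":[[0,4,0],[0,8,0],[-0.2,12,0],[-0.4,16,0],[-0.4,20,0]],"turn":[[0,0,0],[0,0,0],[0,0,0],[0,0,0],[0,0,0]],"gripper":[0,0,0,0,0]}'
python3 -m crank '{"travel":[[0,4,0],[0,8,0],[0,11,0],[0,13,0],[0,13,0]],"turn":[[0,0,0],[0,0,0],[0,0,0],[0,0,0],[0,0,0]],"gripper":[0,0,0,0,0]}'
python3 - <<'E'
from mouth import *
from workcell import bot
f=bot.grab_frame('wrist');save(f,'w7');s=bot.grab_frame('scene');save(s,'s7');print(bot.observe()['position'])
p=lambda f:cv2.resize(f['pixels'][:,:,::-1],(400,300));cv2.imwrite('pics/p5.png',np.hstack([p(s),p(f)]))
p=proj(f,(.462,.084,.06));a=mouth(f,p,27,'');print(p,a,plane(f,a[0],.062).round(4))
E
```

```text
clock: 21.7
position: [0.4657, -0.2931, 0.009]
tool_rot: [-3.142, 0.0, 0.002]
force: [-0.1, -0.2, -0.9]
grip_width: 0.0853
finger_force: 0.0
clock: 22.2
position: [0.4651, -0.2927, 0.0694]
tool_rot: [-3.141, 0.002, 0.002]
force: [0.3, -0.3, -0.2]
grip_width: 0.0851
finger_force: 0.0
clock: 22.7
position: [0.4665, -0.2479, 0.2126]
tool_rot: [3.139, -0.005, -0.002]
force: [1.2, 0.2, 0.1]
grip_width: 0.0856
finger_force: 0.0
clock: 23.2
position: [0.4612, -0.0446, 0.2099]
tool_rot: [3.141, -0.001, 0.001]
force: [1.3, -0.1, 0.6]
grip_width: 0.0853
finger_force: 0.0
clock: 23.7
position: [0.4615, 0.0866, 0.2098]
tool_rot: [-3.141, -0.001, 0.005]
force: [0.5, 0.8, 0.4]
grip_width: 0.0857
finger_force: 0.0
[0.46160092 0.08376336 0.20949576]
[253.89092772 181.73755844] ((254.4222869873047, 182.06820678710938), (37.722320556640625, 39.17042541503906), 71.10407257080078) [0.4622 0.0834 0.062 ]
```

View pics/p5.png

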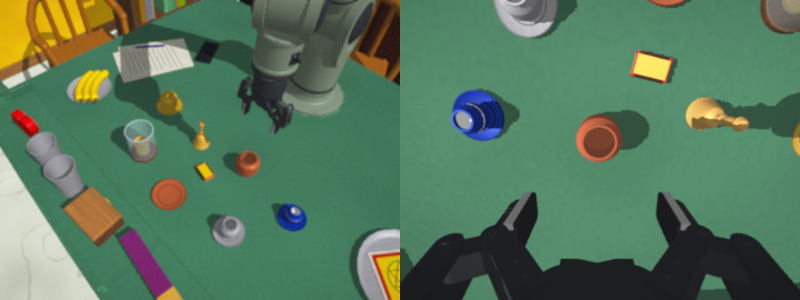

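Brass stands in its saucer. The copper pot is alone on the desk with its mouth at (254,182) in the wrist view, 1 mm from the TCP axis.

```bash
python3 -m crank '{"travel":[[0,0,-4],[0,0,-9],[0,0,-14],[0,0,-17.5],[0,0,-19]],"turn":[[0,0,0],[0,0,0],[0,0,0],[0,0,0],[0,0,0]],"gripper":[0,0,0,0,0]}'
python3 -m crank '{"travel":[[0,0,-0.5],[0,0,-1],[0,0,-1],[0,0,-1],[0,0,-1]],"turn":[[0,0,0],[0,0,0],[0,0,0],[0,0,0],[0,0,0]],"gripper":[0,0.05,0.15,0.25,1]}' 50
python3 -m crank '{"travel":[[0,0,0],[0,0,0],[0,0,0],[0,0,0],[0,0,0]],"turn":[[0,0,0],[0,0,0],[0,0,0],[0,0,0],[0,0,0]],"gripper":[1,1,1,1,1]}'
python3 -m crank '{"travel":[[0,0,0.3],[0,0,1],[0,0,3],[0,0,6],[0,0,10]],"turn":[[0,0,0],[0,0,0],[0,0,0],[0,0,0],[0,0,0]],"gripper":[1,1,1,1,1]}'
```

```text
clock: 24.3
position: [0.4604, 0.0823, 0.0164]
tool_rot: [3.14, 0.003, 0.0]
force: [1.4, 0.3, 1.1]
grip_width: 0.0854
finger_force: 0.0
clock: 24.8
position: [0.4622, 0.0836, 0.0102]
tool_rot: [3.142, -0.001, 0.001]
force: [-2.8, -2.0, 7.2]
grip_width: 0.0691
finger_force: 55.8
clock: 25.3
position: [0.4622, 0.0836, 0.0102]
tool_rot: [3.141, -0.001, 0.001]
force: [-2.3, -1.8, 8.1]
grip_width: 0.0688
finger_force: 55.9
clock: 25.8
position: [0.461, 0.0838, 0.11]
tool_rot: [3.141, 0.002, 0.002]
force: [0.6, 0.3, -2.2]
grip_width: 0.0692
finger_force: 57.5
```

```bash
python3 -m crank '{"travel":[[3,-1.2,0],[7,-2.8,0],[11,-4.4,0],[15,-5.9,0],[18.5,-7.3,0]],"turn":[[0,0,0],[0,0,0],[0,0,0],[0,0,0],[0,0,0]],"gripper":[1,1,1,1,1]}'
python3 -m crank '{"travel":[[3,-1.2,0],[5.3,-2.1,0],[5.3,-2.1,-2],[5.3,-2.1,-5],[5.3,-2.1,-8]],"turn":[[0,0,0],[0,0,0],[0,0,0],[0,0,0],[0,0,0]],"gripper":[1,1,1,1,1]}'
python3 -m crank '{"travel":[[0,0,-0.4],[0,0,-0.8],[0,0,-1],[0,0,-1],[0,0,-1]],"turn":[[0,0,0],[0,0,0],[0,0,0],[0,0,0],[0,0,0]],"gripper":[1,1,1,1,1]}'
```

```text
clock: 26.3
position: [0.6485, 0.0098, 0.1101]
tool_rot: [-3.141, -0.001, 0.001]
force: [-0.4, -0.6, -2.1]
grip_width: 0.0688
finger_force: 57.5
clock: 26.8
position: [0.7, -0.0102, 0.0292]
tool_rot: [-3.141, -0.001, 0.001]
force: [0.6, 0.5, -2.4]
grip_width: 0.0687
finger_force: 57.6
clock: 27.3
position: [0.7003, -0.0101, 0.0203]
tool_rot: [-3.142, -0.001, 0.002]
force: [-0.6, -0.8, -2.8]
grip_width: 0.0683
finger_force: 58.1
```

```bash
python3 -m crank '{"travel":[[0,0,-0.2],[0,0,-0.4],[0,0,-0.6],[0,0,-0.7],[0,0,-0.8]],"turn":[[0,0,0],[0,0,0],[0,0,0],[0,0,0],[0,0,0]],"gripper":[1,1,1,1,1]}'
python3 -m crank '{"travel":[[0,0,-0.05],[0,0,-0.1],[0,0,-0.1],[0,0,-0.1],[0,0,-0.1]],"turn":[[0,0,0],[0,0,0],[0,0,0],[0,0,0],[0,0,0]],"gripper":[1,1,1,1,1]}'
```

```text
clock: 27.8
position: [0.6999, -0.01, 0.0131]
tool_rot: [3.141, -0.0, 0.001]
force: [-19.1, -0.2, 45.4]
grip_width: 0.0688
finger_force: 62.2
clock: 28.3
position: [0.6999, -0.0101, 0.0131]
tool_rot: [3.141, -0.001, 0.001]
force: [-22.2, -0.4, 46.9]
grip_width: 0.0689
finger_force: 62.6
```

```bash
python3 -m crank '{"travel":[[0,0,0.1],[0,0,0.2],[0,0,0.2],[0,0,0.2],[0,0,0.2]],"turn":[[0,0,0],[0,0,0],[0,0,0],[0,0,0],[0,0,0]],"gripper":[1,1,0.1,0,0]}'
python3 -m crank '{"travel":[[0,0,0],[0,0,0],[0,0,1],[0,0,3],[0,0,6]],"turn":[[0,0,0],[0,0,0],[0,0,0],[0,0,0],[0,0,0]],"gripper":[0,0,0,0,0]}'
python3 -m crank '{"travel":[[0,0,4],[0,0,8],[0,0,12],[-3,0,16],[-6,0,18]],"turn":[[0,0,0],[0,0,0],[0,0,0],[0,0,0],[0,0,0]],"gripper":[0,0,0,0,0]}'
python3 -m crank '{"travel":[[-4,0,1],[-8,0,2],[-12,0,3],[-15,0,4],[-15,0,4]],"turn":[[0,0,0],[0,0,0],[0,0,0],[0,0,0],[0,0,0]],"gripper":[0,0,0,0,0]}'
python3 - <<'E'
from mouth import *
from workcell import bot
f=bot.grab_frame('wrist');save(f,'w8');s=bot.grab_frame('scene');save(s,'s8');print(bot.observe()['position'])
p=lambda f:cv2.resize(f['pixels'][:,:,::-1],(400,300));cv2.imwrite('pics/p6.png',np.hstack([p(s),p(f)]))
E
```

```text
clock: 28.8
position: [0.6997, -0.0101, 0.0118]
tool_rot: [-3.142, 0.0, 0.002]
force: [-0.1, 0.9, -0.1]
grip_width: 0.0857
finger_force: 0.0
clock: 29.3
position: [0.6989, -0.0101, 0.0721]
tool_rot: [-3.142, 0.002, 0.002]
force: [0.3, 0.7, -0.3]
grip_width: 0.0855
finger_force: 0.0
clock: 29.8
position: [0.6399, -0.0098, 0.2559]
tool_rot: [-3.141, -0.004, 0.002]
force: [0.5, -0.1, 0.1]
grip_width: 0.0854
finger_force: 0.0
clock: 30.3
position: [0.4874, -0.0103, 0.2944]
tool_rot: [3.14, -0.002, 0.002]
force: [1.3, -0.1, 0.9]
grip_width: 0.0856
finger_force: 0.0
[ 0.48982184 -0.01017157  0.2932283 ]
```

View pics/p6.png

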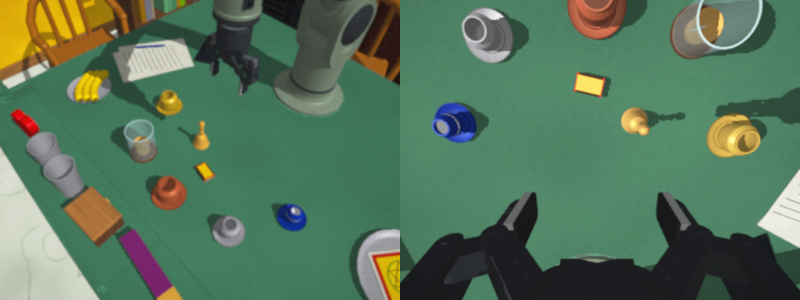

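All four pots stand in their saucers, and the lamp and bell are untouched. I'll check the centring with numbers from both views.

```bash
python3 - <<'E'
from mouth import *
W,S=load('w8'),load('s8')
for c,x,h in(('copper',(.7006,-.0102),.066),('steel',(.653,.1886),.054),('blue',(.492,.283),.05),('brass',(.466,-.2922),.06)):
    for f,n,k in((S,'s',10),(W,'w',16)):
        p=proj(f,(*x,h))
        if not(20<p[0]<490 and 20<p[1]<360): continue
        if c=='blue':
            e=cv2.fitEllipse(max(cv2.findContours(((cv2.cvtColor(f['pixels'],cv2.COLOR_RGB2HSV)[...,1]<110)&(np.hypot(*(np.mgrid[:384,:512]-p[::-1,None,None]))<k)).astype(np.uint8),0,1)[0],key=cv2.contourArea))
        else: e=mouth(f,p,k,'')
        print(n,c,((plane(f,e[0],h)[:2]-x)*1000).round(1),'mm',np.round(e[1]))
E
```

```text
s copper [-2.5  5.9] mm [12. 18.]
s steel [-1.   0.2] mm [13. 14.]
w steel [0.9 0.6] mm [23. 29.]
s blue [ 0.3 -0.3] mm [ 9. 13.]
w blue [-0.1 -1.2] mm [13. 18.]
s brass [-2.7 -6.3] mm [15. 20.]
w brass [-5.5  1.8] mm [18. 20.]
```

```bash
python3 -c "
from workcell import bot
print(bot.job_done())"
```

```text
the job is handed in; nothing more can be done
None
```

I handed the job in, with no verdict returned: in the last pictures each pot stands upright in its own saucer, measured within about 7 mm of centre (limit 12 mm), with the lamp and bell undisturbed.

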